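Seat a bubble tube and raise the product camera

TASK

Take a product photo set-up to the ready position: pick up the red bubble tube with the blue cap, stand it upright in the white photo holder and press it down until the holder's sprung orange pad is fully depressed, then let go and leave it there. Then squeeze the red release button on the grip of the telescopic camera post, pull the grip straight up past its first stop to its second and last stop, and hold it there: the program finishes with the gripper still holding the post fully extended. Leave the other two tubes standing where they are.

Things in the scene. Friction and masses are not known exactly. Their poses are not given: they have to be found in the camera images.
- tube_1: The tube to be photographed: upright loose bubble tube, red body with a bright blue cap, 36 mm diameter, 122 mm tall (body 94 mm, cap the 28 mm above it), 0.06 to 0.12 kg. Origin at the centre of its underside, z along the tube to the cap.
- tube_0: Bystander: loose bubble tube of the same size, blue body with an orange cap. Origin at the centre of its underside.
- tube_2: Bystander: loose bubble tube of the same size, green body with a pink cap. Origin at the centre of its underside. The three tubes stand in a row along x with about 55 to 95 mm between centres, in any order; there is room for the fingers on their +y and -y sides.
- holder_mouth (a point): Centre of the mouth of the white photo holder, an upright cup on a black foot fixed to the counter; rim 47 mm above the counter. Inside diameter 40 mm (2 mm clear round a tube), flaring to 52 mm over the top 11 mm. The orange pad in it (37 mm diameter) is 17 mm below the rim when up, 29 mm when fully pressed: a tube's underside is then 30 or 18 mm above the counter.
- holder_pad (a joint): How far the orange pad is pressed down, m: 0 up, 0.012 fully depressed. It takes 5 N to start it and about 6.5 N at the bottom, goes straight down, and stays where it is pushed (a tube's own weight does not move it).
- grip (a point): Point on the axis of the black grip block on top of the post, 168 mm above the counter when retracted; moves with it; axes as post. Block 26 mm along x, 28 along y, from 31 mm below this point to 26 above. The red button (18 mm wide, 36 tall, centred on this height) stands 7 mm proud of its -x face: 33 mm across. Fingers closing from above along this x axis press it.
- post_button (a joint): How far the red release button is pushed into the grip, along +x of the grip, m: 0 out, 0.006 fully in (still 1 mm proud). Sprung, 3 N to start, 7 N fully in. While it is less than about 0.0045 in and the post is retracted, the post is locked; a usual grip across the button presses it fully.
- post_first (a joint): Extension of the inner section (with the grip), m: 0 retracted, 0.045 at the first stop. A spring and its weight pull it back with 2.5 to 3.5 N; this section comes out first.
- post_second (a joint): Extension of the middle section, m: 0 retracted, 0.055 at the second stop. Springs and weight pull it back with 6.5 to 8 N, so it begins to move once the first section is at its stop. At the second stop the grip is 0.100 m higher than retracted. If let go, the post slides back down.
- post: Base of the telescopic camera post, fixed to the counter: dark steel foot of 110 mm diameter, upright black tube of 32 mm diameter to 105 mm height. Origin at the centre of its underside; z up; -x is the side of the red button, -y the side to which the camera arm points.
- camera (a point): Centre of the small grey camera (44 x 26 x 30 mm) on the arm below the grip; 62 mm towards -y of the post axis and 42 mm below grip, moves with the grip. Collar, arm and camera all lie at least 26 mm below grip.
- pouch_rack: Fixed obstacle: clear plastic rack with five pouches, between the robot and the post. Origin at the centre of its underside. Foot 170 mm along world x by 300 along world y, 8 mm thick; shelves and posts stand from 68 mm nearer the robot than the origin to 25 mm beyond it, 260 mm along y, up to 415 mm high. Stays where it is in every start.
- pos_terminal: Fixed obstacle: the till, same place in every start. Origin under the middle of its foot. Its big tilted screen begins about 200 mm nearer the robot than the origin and spans from the origin's y to about 175 mm to its right (-y), 0.12 to 0.37 m high; a small customer display stands on its left, 105 mm nearer the robot than the origin at most.

How it is judged:
On the way, in this order (a step that is already met when the one before it is completed fails the run):
1. the red tube, held in the fingers, stands in the holder and presses the pad fully down (value of joint holder_pad above 0.0105 m and contact force between the fingers and tube_1 above 1 N and horizontal distance between tube_1 and holder_mouth below 0.006 m and height (world z) of tube_1 below 0.022 m and angle between tube_1's own z axis and vertical below 0.2 rad), for 0.1 s.
2. the release button is squeezed in by the fingers with the post still retracted (value of joint post_button above 0.0045 m and contact force between the fingers and post above 1 N and value of joint each of post_first, post_second below 0.006 m), for 0.05 s.
3. the post is pulled to its second stop, held by the fingers (value of joint post_first above 0.042 m and value of joint post_second above 0.051 m and contact force between the fingers and post above 1 N), for 0.2 s.
At the end, for the whole second after the job is handed in: Through the last second the fingers grip the post (over 2 N), inner section out 42 of 45 mm or more, middle 51 of 55 or more; the red tube stands free, at rest in the holder within 6 mm of its axis and 0.2 rad of upright, underside below 22 mm, pad down 10.5 of 12 mm or more (value of joint post_first above 0.042 m and value of joint post_second above 0.051 m and contact force between the fingers and post above 2 N and value of joint holder_pad above 0.0105 m and horizontal distance between tube_1 and holder_mouth below 0.006 m and height (world z) of tube_1 below 0.022 m and angle between tube_1's own z axis and vertical below 0.2 rad and contact force between the arm and tube_1 below 0.5 N and linear speed of tube_1 below 0.02 m/s); the arm keeps its last pose, push and grip.
It fails at once if one of the other two tubes is moved more than 30 mm (distance of any of tube_0, tube_2 from where it was at the start of the episode above 0.03 m).
It also fails if it takes over 64 s, if anything falls off the work surface, if the arm or the gripper's body presses on something with over 40 N, if the wrist force passes 120 N, or if a joint passes its speed limit or range.

ROBOT

A 6-joint arm with a two-finger parallel gripper is mounted at the origin on a cart in front of the work surface, level with it; the furniture and walls round the work are solid. World frame = base frame: x ahead of the robot, y to its left, z up, the work surface at z = 0. Lengths are in m, angles in rad, forces in N, time in s.
With the tool pointing down it reaches from about 0.425 to 0.95 m from the base axis. Payload 3.5 kg.
Tool frame: the origin (TCP) lies at the very end of the fingers, on their centre line; the grasp point (between the pads) lies 19 mm behind it; z points along the fingers, y is the line along which they close (so a half turn about z gives the same grasp; the last joint's range is limited). The gripper opens to 85 mm and grips with 20 to 120 N. Pads are 22 mm wide; open, the fingers measure 114 mm over their backs; the gripper's body (76 mm by 85 mm) begins 54 mm behind the grasp point. The pads swing forward as they close: fully open they stand 13 mm farther back than shut.
Start: joints at [-1.433, 0.286, 1.577, -0, 1.279, -0.15], TCP at [0.192, -0.647, 0.231] pointing down, gripper open.
Joint ranges: [-2.77, 2.77], [-0.9, 2.22], [0.21, 2.48], [-1.53, 4.67], [0.24, 2.81], [-2.84, 2.84]. Speed limits (rad/s): [2.79, 2.79, 3.14, 3.14, 3.14, 3.14].

INTERFACE

Orientations are given as a unit quaternion [x, y, z, w].
In Python, from plant import ctrl gives the robot as it stands.
- The arm moves only by the tool shift_gripper, called after "Emit:" as name(argument=value, ...), one argument or row to a line, values as JSON. Schema: {"type":"object","properties":{"moves":{"type":"array","items":{"type":"array","prefixItems":[{"type":"array","items":{"type":"number"},"minItems":3,"maxItems":3},{"type":"array","items":{"type":"number"},"minItems":3,"maxItems":3},{"type":"number"}],"minItems":3,"maxItems":3},"minItems":1,"maxItems":10},"squeeze":{"type":"number"},"only":{"type":"string"},"quiet":{"type":"boolean"},"lines":{"type":"string"}},"required":["moves"],"additionalProperties":false}. moves is a list of rows, 1 to 10 of them, each written [[dx, dy, dz], [rx, ry, rz], opening]: dx, dy, dz in units of 20 mm, then a rotation vector rx, ry, rz in units of 0.2 rad, then the opening from 0.0 (shut) to 1.0 (fully open); each row is the pose to reach, as a shift and turn from the pose commanded when the call began, along the tool's axes at that moment; what a row does not reach only later rows make up. A row lasts 1/8 s, in which the tool goes at most 0.0625 m and 0.188 rad, less where a joint would pass 70% of its speed; a pose out of reach is approached as far as the arm can. The fingers move at their own pace and stop on an object; squeeze is the grip in N (left out, the last holds). Time passes only in rows, so rows that do not move let the fingers close. The tool returns the time, the measured TCP pose, the force, the opening and the grip force at its end. only (a regular expression) keeps the lines of the reply that match it, lines (a string "A,B") keeps lines A to B, and quiet returns only ok. Input that does not fit is refused with a message, and nothing moves.
- ctrl.get_state(): the state, without advancing time (a new reading comes with each control period).
- ctrl.read_camera(name): name is "scene" or "top" or "wrist"; returns a dict with "pixels" (420x560x3 uint8, red, green, blue), "camera_matrix" (3x3 intrinsics, pixels), "xyz" and "orientation" of the camera in the world. Camera axes: x right, y down, z forward; pixel columns grow to the right and rows downward; lengths in m; the calibration is good to about 2 mm. The wrist camera is an equidistant fisheye: a pixel r from the principal point sees the ray r / f radians off the axis. A picture is of the moment at which its call begins. There is no depth.
- ctrl.sign_off(): hands the job in; it is judged then, once.
The state is a dict: "time": time; "qpos": joint angles; "dq": joint speeds; "joint_efforts": joint torques, N m; "eef_pos": TCP position; "tcp_rot": TCP orientation; "contact_force": force on the tool from outside, world axes, zero at the start; "wrist_torque": the same for the moment, N m; "opening": opening from 0.0 (shut) to 1.0 (fully open); "finger_force": force on a finger pad.
Only numpy, scipy, OpenCV 4.12 (cv2) and the standard library are available. Lean on these libraries where they do the work, as an engineer would, in place of code of your own. Each camera call takes 0.05 s, during which the arm holds its last target. There are 200 camera calls.

## Working session

There is one attempt and no reset: what is moved stays moved. The work goes in short steps, Python scripts to look and compute and a tool call to move; the robot and the scene stay as the last step left them, time stands still between calls to the robot, and variables do not carry over. Pictures are saved under pics/ and viewed, at most 10 in all, crops included, and the job is handed in when it is done.

```bash
ls; mkdir -p pics; python3 - <<'E'
from plant import ctrl
import cv2,numpy as np
print(ctrl.get_state())
ims=[]
for n in("scene","top"):
    c=ctrl.read_camera(n); print(n,c["camera_matrix"],c["xyz"],c["orientation"])
    cv2.imwrite(f"pics/{n}0.png",c["pixels"][...,::-1])
E
```

```text
pics
plant.py
{'time': 0.0, 'qpos': array([-1.43300636e+00,  2.87210413e-01,  1.57820589e+00,  7.50611486e-06,
        1.27862420e+00, -1.49980549e-01]), 'dq': array([ 6.01441162e-05,  7.35643907e-04,  1.53060532e-04,  1.40152306e-03,
        4.77866554e-04, -1.25558559e-03]), 'joint_efforts': array([-1.77357292e-04, -4.05985630e+01, -2.92626679e+01, -1.77395177e-04,
        5.78504551e-03, -2.88679454e-07]), 'eef_pos': array([ 0.19152407, -0.64655399,  0.22990172]), 'tcp_rot': array([ 9.89665777e-01,  1.43388113e-01,  1.10527634e-05, -1.22388300e-03]), 'contact_force': array([-0.48480395, -1.00822394, -0.08467849]), 'wrist_torque': array([-0.00050124,  0.0181451 ,  0.00160763]), 'finger_force': 0.0, 'opening': 0.9993772310947245}
scene [[478.53657202   0.         279.9800709 ]
 [  0.         478.53657202 209.40391605]
 [  0.           0.           1.        ]] [ 0.61244306 -0.61786633  1.04500301] [ 0.96923376  0.01668603 -0.00215258 -0.24556641]
top [[489.32556676   0.         272.42349962]
 [  0.         489.32556676 209.87456147]
 [  0.           0.           1.        ]] [ 0.35676046 -0.14060907  1.3726862 ] [-0.69338854  0.71497835 -0.05776582  0.06842075]
```
View pics/scene0.png

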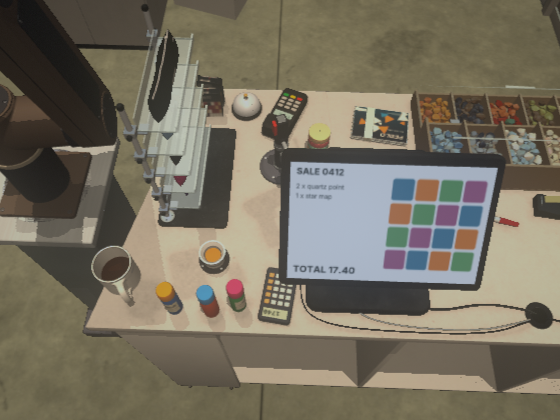

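View pics/top0.png

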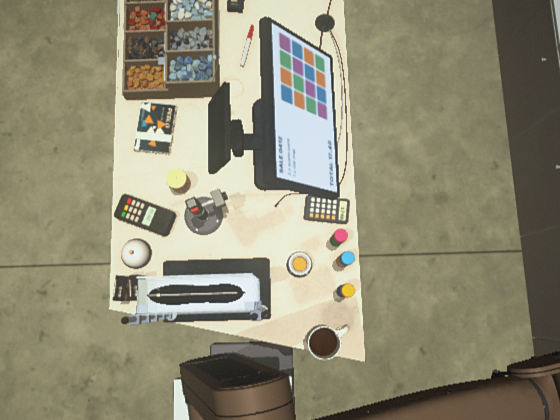

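The red tube's blue cap is at scene (206,294) / top (348,258). The holder is at scene (213,253) / top (300,264), and the grip is near scene (279,150) / top (207,208). I'll take enlarged crops and the first ray casts.

```bash
cat > h.py <<'E'
from plant import ctrl
import cv2,numpy as np
from scipy.spatial.transform import Rotation as R
def ray(c,u,v,fish=False):
    K=c["camera_matrix"]; p=np.array([(u-K[0,2])/K[0,0],(v-K[1,2])/K[1,1]])
    if fish:
        t=np.linalg.norm(p); d=np.array([*(p/t*np.sin(t)),np.cos(t)])
    else: d=np.array([*p,1.])
    d=R.from_quat(c["orientation"]).apply(d); return np.array(c["xyz"]),d/np.linalg.norm(d)
def plane(c,u,v,z,f=False):
    o,d=ray(c,u,v,f); return o+d*(z-o[2])/d[2]
def tri(rays):
    A=sum(np.eye(3)-np.outer(d,d) for o,d in rays); b=sum((np.eye(3)-np.outer(d,d))@o for o,d in rays)
    x=np.linalg.solve(A,b); return x,max(np.linalg.norm(np.cross(x-o,d)) for o,d in rays)
def blobs(img,lo,hi,roi,amin=15):
    """hsv mask blobs in roi (u0,v0,u1,v1): (area,u,v,contour)"""
    h=cv2.cvtColor(img,cv2.COLOR_RGB2HSV); m=cv2.inRange(h,lo,hi); k=np.zeros_like(m); u0,v0,u1,v1=roi; k[v0:v1,u0:u1]=255
    n,l,s,ce=cv2.connectedComponentsWithStats(m&k)
    return sorted([(int(s[i,4]),*ce[i].round(2),s[i,:4].tolist()) for i in range(1,n) if s[i,4]>=amin],reverse=True)
E
python3 - <<'E'
from h import *
S=ctrl.read_camera("scene");T=ctrl.read_camera("top")
rs=(140,230,255,325);rt=(275,220,370,310)
for n,lo,hi in(("blue",(95,120,90),(112,255,255)),("orange",(10,140,120),(25,255,255)),("pink",(160,120,120),(176,255,255))):
    print(n,blobs(S["pixels"],lo,hi,rs),blobs(T["pixels"],lo,hi,rt))
r=(0,120,60),(8,255,255)
print("red",blobs(S["pixels"],*r,(260,110,300,190),3),blobs(T["pixels"],*r,(180,180,240,245),3),blobs(S["pixels"],*r,rs,3))
a=cv2.resize(S["pixels"][110:320,150:310],None,fx=2.8,fy=2.8,interpolation=2);b=cv2.resize(T["pixels"][170:310,165:365],None,fx=2.1,fy=2.1,interpolation=2)
o=np.zeros((588,800,3),np.uint8);o[:,:448]=a;b=b[:, :352];
cv2.imwrite("pics/c1.png",a[...,::-1]);cv2.imwrite("pics/c2.png",cv2.resize(T["pixels"][170:310,170:365],None,fx=4,fy=4,interpolation=2)[...,::-1])
E
```

```text
blue [(183, np.float64(204.17), np.float64(292.35), [197, 285, 16, 15])] [(130, np.float64(347.15), np.float64(257.63), [341, 252, 13, 13])]
orange [(260, np.float64(164.32), np.float64(290.84), [156, 282, 17, 19]), (177, np.float64(212.28), np.float64(254.44), [205, 248, 16, 14])] [(149, np.float64(347.26), np.float64(290.15), [341, 284, 14, 13]), (131, np.float64(299.16), np.float64(263.6), [293, 257, 13, 14])]
pink [(190, np.float64(234.09), np.float64(286.38), [227, 279, 16, 15])] [(130, np.float64(340.25), np.float64(235.05), [334, 229, 13, 13])]
red [(56, np.float64(274.41), np.float64(127.04), [272, 120, 5, 16])] [(31, np.float64(193.97), np.float64(209.52), [190, 207, 8, 6])] [(169, np.float64(210.28), np.float64(308.65), [201, 300, 17, 17])]
```

View pics/c1.png

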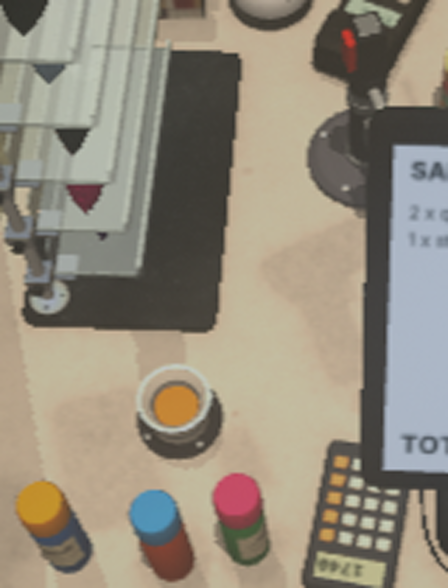

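View pics/c2.png

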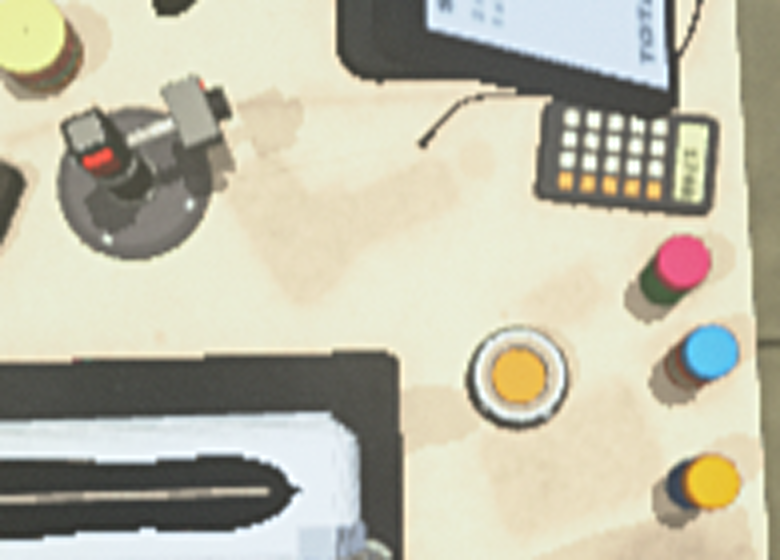

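The crops show the cap, white rim, orange pad, red button and grey grip top clearly, and the post is yawed by about 20°. Next I'll triangulate them.

```bash
python3 - <<'E'
from h import *
S=ctrl.read_camera("scene");T=ctrl.read_camera("top")
np.set_printoptions(precision=4,suppress=True)
def both(n,s,t,z):
    x,e=tri([ray(S,*s),ray(T,*t)]); print(n,x,"res",round(e,4),"planes",plane(S,*s,z)[:2],plane(T,*t,z)[:2])
both("blue",(204.17,292.35),(347.15,257.63),.122)
both("orange",(164.3,290.8),(347.26,290.15),.122)
both("pink",(234.09,286.38),(340.25,235.05),.122)
both("pad",(212.28,254.44),(299.16,263.6),.030)
both("button",(274.41,127.04),(193.97,209.52),.17)
# white rim
for n,c,roi in(("S",S,(193,235,232,275)),("T",T,(280,245,320,285))):
    b=blobs(c["pixels"],(0,0,215),(179,28,255),roi,10)[:3]; print(n,b)
    h=cv2.cvtColor(c["pixels"],cv2.COLOR_RGB2HSV);m=cv2.inRange(h,(0,0,200),(179,30,255));u0,v0,u1,v1=roi
    k,_=cv2.findContours(m[v0:v1,u0:u1],0,1);k=max(k,key=len);e=cv2.fitEllipse(k);print(e,e[0][0]+u0,e[0][1]+v0, plane(c,e[0][0]+u0,e[0][1]+v0,.047))
# grip top face: grey low-sat
for n,c,roi in(("S",S,(270,108,300,130)),("T",T,(183,193,204,212))):
    h=cv2.cvtColor(c["pixels"],cv2.COLOR_RGB2HSV);u0,v0,u1,v1=roi
    m=cv2.inRange(h,(0,0,90),(179,60,190));k,_=cv2.findContours(m[v0:v1,u0:u1],0,1)
    for q in k:
        if len(q)>5:e=cv2.minAreaRect(q);print(n,e,e[0][0]+u0,e[0][1]+v0,plane(c,e[0][0]+u0,e[0][1]+v0,.194))
    print(h[v0:v1,u0:u1,2])
E
```

```text
blue [ 0.4535 -0.3119  0.1197] res 0.0 planes [ 0.454  -0.3126] [ 0.4533 -0.3116]
orange [ 0.3715 -0.3088  0.1122] res 0.0004 planes [ 0.3737 -0.3122] [ 0.3717 -0.3073]
pink [ 0.5123 -0.2973  0.1195] res 0.0003 planes [ 0.5129 -0.298 ] [ 0.5117 -0.2972]
pad [ 0.4477 -0.1926  0.033 ] res 0.0003 planes [ 0.4469 -0.1914] [ 0.4481 -0.1925]
button [0.5809 0.0707 0.1695] res 0.0008 planes [0.5802 0.0699] [0.5815 0.0709]
S []Traceback (most recent call last):
  File "<stdin>", line 15, in <module>
ValueError: max() iterable argument is empty
```

```bash
python3 - <<'E'
from h import *
S=ctrl.read_camera("scene");T=ctrl.read_camera("top")
np.set_printoptions(precision=4,suppress=True,linewidth=200)
P=[]
for n,c,(u0,v0,u1,v1) in(("S",S,(193,235,232,275)),("T",T,(280,245,320,285))):
    h=cv2.cvtColor(c["pixels"],cv2.COLOR_RGB2HSV)[v0:v1,u0:u1]
    m=cv2.inRange(h,(0,0,150),(179,45,255));k,_=cv2.findContours(m,0,1);k=sorted(k,key=len)[-2:]
    for q in k:
        e=cv2.fitEllipse(cv2.convexHull(q)) if len(q)>8 else None
        if e: p=(e[0][0]+u0,e[0][1]+v0);print(n,len(q),e[1],p,plane(c,*p,.047))
    P.append(ray(c,*p))
print("rim",tri(P))
for n,c,(u0,v0,u1,v1) in(("S",S,(268,104,298,130)),("T",T,(183,193,206,214))):
    h=cv2.cvtColor(c["pixels"],cv2.COLOR_RGB2HSV)[v0:v1,u0:u1]
    print(n);print(h[...,2]);
E
```

```text
S 72 (24.250019073486328, 27.505168914794922) (211.7470760345459, 251.54050064086914) [ 0.4478 -0.1915  0.047 ]
T 71 (10.170318603515625, 28.60637664794922) (290.2987365722656, 280.1436004638672) [ 0.4035 -0.1664  0.047 ]
T 235 (34.066749572753906, 75.98504638671875) (308.25407791137695, 260.0792055130005) [ 0.4557 -0.2168  0.047 ]
rim (array([ 0.4539, -0.2131,  0.0953]), np.float64(0.0020245065748602585))
S
[[191 191 191 191 191 191 169 112  66 102 153 173 174 172 139  87  63  65  98 129 155 172 172 134  75 103 124 112  94  89]
 [192 191 192 192 192 188 145  72  65  77 130 163 171 175 154 102  78 101 106  87  85 107 113  89  78 143 178 178 173 142]
 [192 192 191 191 192 156  89  65  66  65  64  77 118 129  94  65 133 173 177 163 131  92  66  68  75 130 165 172 177 174]
 [191 192 191 191 187 139  65  66  66  65  65  64  63  64  64  63 128 164 171 176 175 136  74  75  85  81  86 121 152 136]
 [192 191 191 189 145  71  67  76  79  72  66  65  65  65  66  63  64  78 117 154 155 112  69 134 173 163 127  93  79  70]
 [191 192 192 169 113  64  68 135 158 122  90  79  72  66  65  64  64  65
[... 3808 characters left out ...]
2  73  76  78  94 157 153 134 135]
 [235 238 242 166  89 104 137 148 101  86  76  90 141 208 170  85  74  74  79  91 102 104 130]
 [236 239 219 130  94  85  87  85  91 103 139 210 228 251 234 110  75  76  75  77  99  99 122]
 [237 238 166 117 130 127  79 103 215 220 229 246 245 247 213 117  90  76  73  79 114  97 102]
 [239 239 132 111 135 152  93 119 253 250 245 244 198 184 144 113 106  80  74  92 150 100  81]
 [237 219 119 111 125 144 118 115 196 216 188 179 127 113 114 116 112  81  75 106 154  93  72]
 [238 202 118 113 127 136 132 125 119 135 117 113 110 112 113 100  90  76  93 144 128  80  75]
 [238 185 115 118 130 135 133 129 121 113 106 109  99  97  88  77  79  87 106 139  99  75  75]]
```

Units first: shifts go in units of 20 mm and turns go in units of 0.2 rad. So 0.3 m is 15, 0.25 m is 12.5, 0.288 rad is 1.44.

Emit:
shift_gripper(
  moves=[
    [[2.5, -1.75, -0.15], [0, 0, 0.4], 1],
    [[5, -3.5, -0.3], [0, 0, 0.8], 1],
    [[7.5, -5.35, -0.45], [0, 0, 1.2], 1],
    [[10, -7.15, -0.6], [0, 0, 1.44], 1],
    [[12.5, -8.9, -0.75], [0, 0, 1.44], 1],
    [[15, -10.7, -1], [0, 0, 1.44], 1],
    [[17.3, -12.35, -1], [0, 0, 1.44], 1],
    [[17.3, -12.35, -1], [0, 0, 1.44], 1],
    [[17.3, -12.35, -1], [0, 0, 1.44], 1],
  ],
)

```text
time: 1.52
eef_pos: [0.4532, -0.3124, 0.2514]
tcp_rot: [1.0, 0.0, -0.0, 0.0]
contact_force: [-0.2, 0.1, -0.2]
opening: 0.999
finger_force: 0.0
```

```bash
python3 - <<'E'
from h import *
np.set_printoptions(precision=4,suppress=True)
s=ctrl.get_state();print(s["qpos"],s["eef_pos"],s["tcp_rot"])
S=ctrl.read_camera("scene");T=ctrl.read_camera("top");W=ctrl.read_camera("wrist")
print(W["camera_matrix"],W["xyz"],R.from_quat(W["orientation"]).as_matrix())
# rack: foot corner (front right) & top
print("foot S",plane(S,160,226,.008),plane(S,214,227,.008),plane(S,236,130,.008)," T",plane(T,270,258,.008),plane(T,163,262,.008),"T top",plane(T,136,276,.4),plane(T,257,276,.4))
cv2.imwrite("pics/w1.png",W["pixels"][...,::-1])
E
```

```text
[-0.7877 -0.0044  1.8636 -0.0006  1.2821  0.7829] [ 0.4532 -0.3124  0.2514] [ 1.      0.0002 -0.0001  0.0003]
[[325.1923   0.     283.6082]
 [  0.     325.1923 211.5895]
 [  0.       0.       1.    ]] [ 0.526  -0.3141  0.3934] [[-0.0015 -0.9575 -0.2884]
 [-1.      0.0015  0.0004]
 [ 0.0001  0.2884 -0.9575]]
foot S [ 0.3097 -0.1125  0.008 ] [ 0.4403 -0.1106  0.008 ] [0.4708 0.1834 0.008 ]  T [ 0.4676 -0.1129  0.008 ] [0.4656 0.1861 0.008 ] T top [0.4083 0.1457 0.4   ] [ 0.4011 -0.0942  0.4   ]
```

View pics/w1.png

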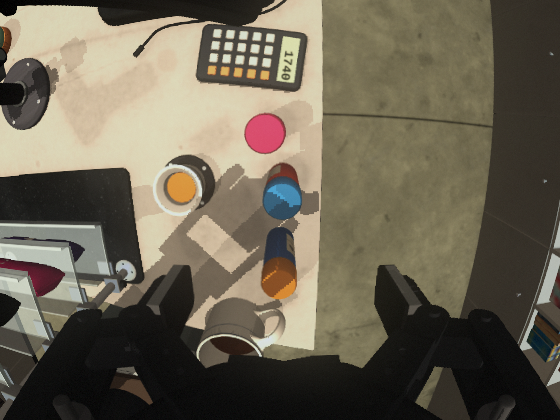

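The wrist view shows the blue cap at (282,200), the pad at (180,187) and the pink cap at (265,133). I'll do a three-view check of the cap and holder.

```bash
python3 - <<'E'
from h import *
np.set_printoptions(precision=4,suppress=True)
S=ctrl.read_camera("scene");T=ctrl.read_camera("top");W=ctrl.read_camera("wrist")
B=((95,100,90),(112,255,255));O=((8,130,110),(25,255,255))
b=blobs(W["pixels"],*B,(255,170,310,225));p=blobs(W["pixels"],*O,(150,160,215,215));print(b[:2],p[:2])
for z in(.094,.11,.122):print("cap W",plane(W,*b[0][1:3],z,True))
print("pad W",plane(W,*p[0][1:3],.03,True))
pS=(212.28,254.44);pT=(299.16,263.6)
print("pad tri",tri([ray(S,*pS),ray(T,*pT),ray(W,*p[0][1:3],True)]))
# cap: the top disc only (brightest)
for n,c,roi in(("S",S,(195,280,215,305)),("T",T,(338,248,358,268)),("W",W,(255,170,310,225))):
    h=cv2.cvtColor(c["pixels"],cv2.COLOR_RGB2HSV);m=cv2.inRange(h,*B)
    u0,v0,u1,v1=roi;v=h[v0:v1,u0:u1,2][m[v0:v1,u0:u1]>0];print(n,np.percentile(v,[5,25,50,75,95]))
    bb=blobs(c["pixels"],(95,100,int(np.percentile(v,75))-12),(112,255,255),roi)[:2];print(bb,plane(c,*bb[0][1:3],.122,n=="W"))
# rim: white ellipse in W and T
for n,c,(u0,v0,u1,v1) in(("W",W,(148,155,212,222)),("T",T,(283,247,317,282)),("S",S,(197,238,230,270))):
    h=cv2.cvtColor(c["pixels"],cv2.COLOR_RGB2HSV)[v0:v1,u0:u1]
    m=cv2.inRange(h,(0,0,150),(179,32,255));k,_=cv2.findContours(m,0,1);q=max(k,key=cv2.contourArea)
    e=cv2.fitEllipse(cv2.convexHull(q));P=(e[0][0]+u0,e[0][1]+v0);print("rim",n,e[1],P,plane(c,*P,.047,n=="W"))
E
```

```text
[(1155, np.float64(282.01), np.float64(198.99), [263, 180, 39, 39])] [(683, np.float64(180.81), np.float64(187.08), [167, 172, 29, 31])]
cap W [ 0.4483 -0.3125  0.094 ]
cap W [ 0.4525 -0.3126  0.11  ]
cap W [ 0.4556 -0.3127  0.122 ]
pad W [ 0.447  -0.1925  0.03  ]
pad tri (array([ 0.4476, -0.1927,  0.0324]), np.float64(0.0005385073156657474))
S [112. 128. 144. 168. 180.]
[(76, np.float64(207.17), np.float64(293.88), [202, 287, 10, 13])] [ 0.4603 -0.3156  0.122 ]
T [108.55 119.   128.   152.5  188.95]Traceback (most recent call last):
  File "<stdin>", line 14, in <module>
IndexError: list index out of range
```

Cap axis ≈ (0.453, −0.312), and its triangulated height of about 0.12 is as expected. Pad ≈ (0.4475, −0.1925). I'm going down to grasp 85 mm up the tube.

Converted, 0.185 m is 9.25, 0.17 m is 8.5.

Emit:
shift_gripper(
  moves=[
    [[0, 0, 2.5], [0, 0, 0], 1],
    [[0, 0, 5], [0, 0, 0], 1],
    [[0, 0, 7], [0, 0, 0], 1],
    [[0, 0, 8.5], [0, 0, 0], 1],
    [[0, 0, 9.25], [0, 0, 0], 1],
    [[0, 0, 9.25], [0, 0, 0], 1],
    [[0, 0, 9.25], [0, 0, 0], 0.3],
    [[0, 0, 9.25], [0, 0, 0], 0.2],
    [[0, 0, 9.25], [0, 0, 0], 0.2],
    [[0, 0, 9.25], [0, 0, 0], 0.2],
  ],
  squeeze=50,
)

```text
time: 3.08
eef_pos: [0.4539, -0.3126, 0.0676]
tcp_rot: [1.0, -0.0, 0.001, 0.001]
contact_force: [-0.6, 0.5, 5.0]
opening: 0.396
finger_force: 49.5
```

Emit:
shift_gripper(
  moves=[
    [[0, 0, 0], [0, 0, 0], 0.1],
    [[0, 0, 0], [0, 0, 0], 0],
    [[0, 0, 0], [0, 0, 0], 0],
    [[0, 0, 0], [0, 0, 0], 0],
  ],
  squeeze=50,
)

```text
time: 3.58
eef_pos: [0.4539, -0.3126, 0.0676]
tcp_rot: [1.0, -0.0, 0.001, 0.001]
contact_force: [-0.3, 0.4, 5.7]
opening: 0.395
finger_force: 49.6
```

Converted, -0.12 m is -6, -0.08 m is -4.

Emit:
shift_gripper(
  moves=[
    [[0, 0, -1.5], [0, 0, 0], 0],
    [[0, 0, -3.5], [0, 0, 0], 0],
    [[0, 0, -4.5], [0, 0, 0], 0],
    [[-0.15, -2, -4.5], [0, 0, 0], 0],
    [[-0.3, -4, -4.5], [0, 0, 0], 0],
    [[-0.3, -5.5, -4.5], [0, 0, 0], 0],
    [[-0.3, -6, -4.5], [0, 0, 0], 0],
    [[-0.3, -6, -4.5], [0, 0, 0], 0],
  ],
)

```text
time: 4.58
eef_pos: [0.4473, -0.1921, 0.1561]
tcp_rot: [1.0, 0.0, -0.0, 0.0]
contact_force: [0.9, -0.1, -1.1]
opening: 0.397
finger_force: 50.1
```

```bash
python3 - <<'E'
from h import *
np.set_printoptions(precision=4,suppress=True)
s=ctrl.get_state();print(s["qpos"],s["eef_pos"])
S=ctrl.read_camera("scene");T=ctrl.read_camera("top");W=ctrl.read_camera("wrist")
B=((95,100,60),(112,255,255))
for n,c in(("S",S),("T",T),("W",W)):print(n,blobs(c["pixels"],*B,(150,150,400,400))[:3])
a=np.vstack([W["pixels"],]);b=cv2.resize(S["pixels"][0:330,0:300],None,fx=.8*1.59,fy=.8*1.59)[:420]
o=np.hstack([cv2.resize(W["pixels"][100:420,140:420],(367,420)),b[:420]]);cv2.imwrite("pics/w2.png",o[...,::-1]);print(o.shape)
E
```

```text
[-0.6142 -0.0567  2.0966 -0.0005  1.1017  0.956 ] [ 0.4473 -0.1921  0.1561]
S [(147, np.float64(395.95), np.float64(189.61), [392, 179, 8, 21])]
T []
W [(7512, np.float64(283.9), np.float64(314.79), [236, 265, 96, 96]), (66, np.float64(395.56), np.float64(292.61), [391, 288, 9, 10])]
(420, 749, 3)
```

View pics/w2.png

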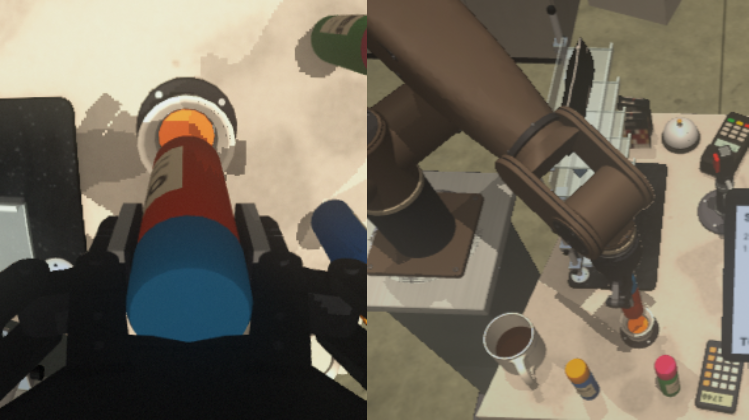

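The tube hangs upright with its underside lined up on the orange pad (crop 188,130). Before lowering I'll check the wrist height against the rack.

```bash
python3 - <<'E'
from h import *
S=ctrl.read_camera("scene")
o=S["xyz"];Rm=R.from_quat(S["orientation"]).as_matrix();K=S["camera_matrix"]
pr=lambda X:((lambda p:(p[:2]/p[2]).round(0))(K@(Rm.T@(np.array(X)-o))))
for z in(.156,.3,.35,.4,.45,.5,.55,.6):print(z,pr((.4473,-.1921,z)),"back .25:",pr((.4473-.204,-.1921+.144,z+.127)))
print("rack top corner",pr((.407,-.093,.415)),pr((.314,-.093,.415)))
E
```

```text
0.156 [205. 231.] back .25: [101. 134.]
0.3 [194. 196.] back .25: [74. 82.]
0.35 [190. 181.] back .25: [63. 60.]
0.4 [185. 165.] back .25: [50. 36.]
0.45 [179. 146.] back .25: [35.  8.]
0.5 [173. 126.] back .25: [ 18. -24.]
0.55 [166. 102.] back .25: [ -1. -60.]
0.6 [157.  75.] back .25: [ -23. -102.]
rack top corner [167. 110.] [112. 108.]
```

```bash
python3 - <<'E'
from h import *
S=ctrl.read_camera("scene");T=ctrl.read_camera("top")
a=cv2.resize(S["pixels"][0:280,0:190],(407,600),interpolation=2);b=cv2.resize(T["pixels"][200:420,250-86:394-86],(393,600),interpolation=2)
cv2.imwrite("pics/r1.png",np.hstack([a,b])[...,::-1])
E
```

```text
(no output)
```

View pics/r1.png

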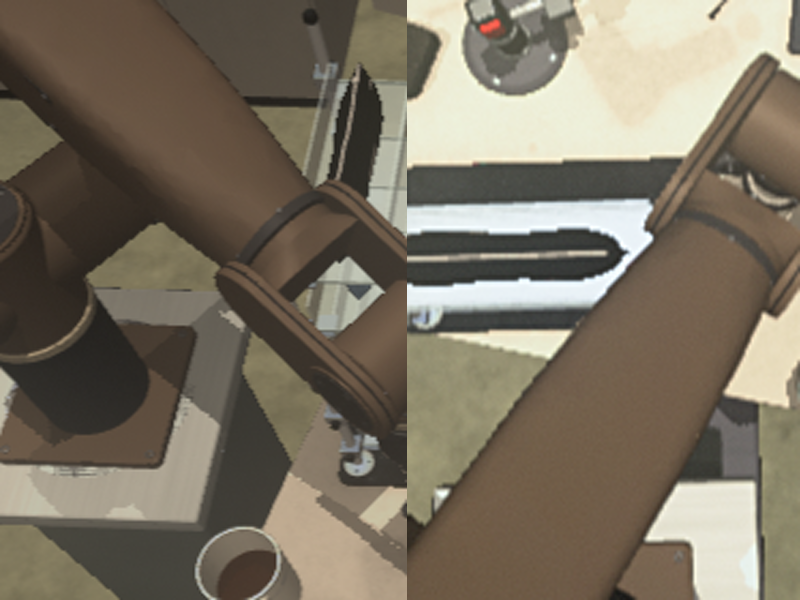

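The scene crop shows the dark forearm ring at (238,262)–(325,195), and the top crop shows it at (690,215)–(775,280). I'll triangulate it.

```bash
python3 - <<'E'
from h import *
np.set_printoptions(precision=3,suppress=True)
S=ctrl.read_camera("scene");T=ctrl.read_camera("top")
s=lambda u,v:ray(S,u*190/407,v*280/600)
t=lambda u,v:ray(T,(u-407)*144/393+164,v*220/600+200)
x,e=tri([s(281,228),t(733,245)]);print("ring",x,e)
for r,p in((s,((238,262),(325,195))),(t,((690,215),(775,280)))):
    print([np.linalg.norm(np.cross(x-r(*q)[0],r(*q)[1])).round(3) for q in p])
# farther back: forearm mid  scene (180,0..)/ top
x2,e2=tri([s(130,95),t(610,430)]);print("mid",x2,e2)
E
```

```text
ring [ 0.372 -0.144  0.482] 0.0012938727068203572
[np.float64(0.037), np.float64(0.04)]
[np.float64(0.033), np.float64(0.037)]
mid [ 0.262 -0.065  0.525] 0.0015683899493932922
```

The forearm underside should clear the rack's corner post while inserting, but only barely at full press with this low grasp. I'll set the tube on the pad, regrip it higher, and press from there.

Emit:
shift_gripper(
  moves=[
    [[0, 0, 0.6], [0, 0, 0], 0],
    [[0, 0, 1.25], [0, 0, 0], 0],
    [[0, 0, 1.75], [0, 0, 0], 0],
    [[0, 0, 1.75], [0, 0, 0], 0],
  ],
)

```text
time: 5.48
eef_pos: [0.4464, -0.1915, 0.1197]
tcp_rot: [1.0, -0.0, -0.001, -0.001]
contact_force: [0.2, -0.8, -1.7]
opening: 0.393
finger_force: 50.0
```

Emit:
shift_gripper(
  moves=[
    [[0, 0, 0.3], [0, 0, 0], 0],
    [[0, 0, 0.6], [0, 0, 0], 0],
    [[0, 0, 0.9], [0, 0, 0], 0],
    [[0, 0, 0.9], [0, 0, 0], 0],
  ],
)

```text
time: 5.98
eef_pos: [0.4472, -0.1922, 0.103]
tcp_rot: [1.0, -0.0, -0.0, -0.0]
contact_force: [1.4, 0.1, -1.2]
opening: 0.393
finger_force: 50.1
```

Converted, -0.019 m is -0.95, -0.01 m is -0.5.

Emit:
shift_gripper(
  moves=[
    [[0, 0, 0], [0, 0, 0], 0.5],
    [[0, 0, 0], [0, 0, 0], 0.65],
    [[0, 0, 0], [0, 0, 0], 0.65],
    [[0, 0, -0.5], [0, 0, 0], 0.65],
    [[0, 0, -0.95], [0, 0, 0], 0.65],
    [[0, 0, -0.95], [0, 0, 0], 0.65],
  ],
)

```text
time: 6.72
eef_pos: [0.4482, -0.1927, 0.1239]
tcp_rot: [1.0, -0.0, 0.001, 0.001]
contact_force: [-0.1, 0.3, 0.6]
opening: 0.647
finger_force: 0.0
```

```bash
python3 - <<'E'
from h import *
W=ctrl.read_camera("wrist");S=ctrl.read_camera("scene")
o=np.hstack([cv2.resize(W["pixels"][100:420,140:420],(367,420)),cv2.resize(S["pixels"][190:330,140:280],(420,420),interpolation=2)]);cv2.imwrite("pics/w3.png",o[...,::-1])
E
```

```text
(no output)
```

View pics/w3.png

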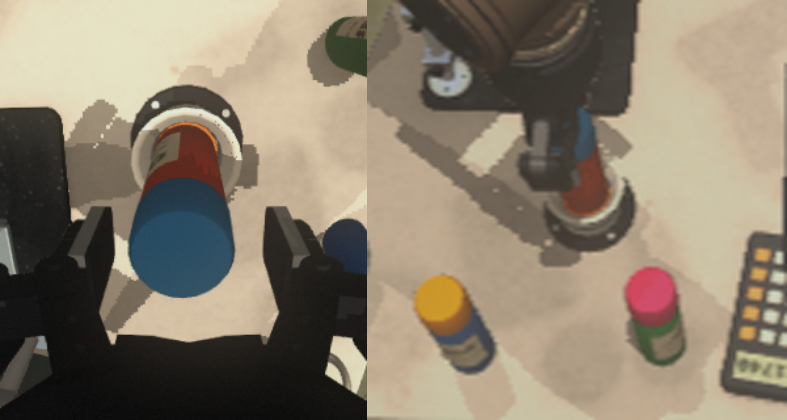

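The tube (left crop 182,240) stands upright inside the white cup. Now I'll grip it by the cap and press.

Converted, 0.011 m is 0.55, 0.008 m is 0.4.

Emit:
shift_gripper(
  moves=[
    [[0, 0, 0], [0, 0, 0], 0.2],
    [[0, 0, 0], [0, 0, 0], 0.1],
    [[0, 0, 0], [0, 0, 0], 0],
    [[0, 0, 0], [0, 0, 0], 0],
    [[0, 0, 0.2], [0, 0, 0], 0],
    [[0, 0, 0.4], [0, 0, 0], 0],
    [[0, 0, 0.55], [0, 0, 0], 0],
    [[0, 0, 0.55], [0, 0, 0], 0],
  ],
  squeeze=50,
)

```text
time: 7.82
eef_pos: [0.4473, -0.1921, 0.1111]
tcp_rot: [1.0, -0.0, -0.0, -0.0]
contact_force: [-0.7, 1.4, 2.7]
opening: 0.392
finger_force: 50.0
```

Emit:
shift_gripper(
  moves=[
    [[0, 0, 0.1], [0, 0, 0], 0],
    [[0, 0, 0.15], [0, 0, 0], 0],
    [[0, 0, 0.15], [0, 0, 0], 0],
  ],
)

```text
time: 8.2
eef_pos: [0.4486, -0.1925, 0.1107]
tcp_rot: [1.0, -0.0, 0.001, 0.0]
contact_force: [-1.0, 3.9, 13.0]
opening: 0.39
finger_force: 51.2
```

Converted, 0.002 m is 0.1, 0.001 m is 0.05.

Emit:
shift_gripper(
  moves=[
    [[0, 0, 0.05], [0, 0, 0], 0],
    [[0, 0, 0.1], [0, 0, 0], 0],
    [[0, 0, 0.1], [0, 0, 0], 0],
    [[0, 0, 0.1], [0, 0, 0], 0],
  ],
)

```text
time: 8.7
eef_pos: [0.4496, -0.1927, 0.1105]
tcp_rot: [1.0, -0.0, 0.002, 0.0]
contact_force: [-2.0, 6.2, 20.4]
opening: 0.39
finger_force: 52.2
```

```bash
python3 - <<'E'
from h import *
np.set_printoptions(precision=4,suppress=True)
W=ctrl.read_camera("wrist")
print(ctrl.get_state()["contact_force"],blobs(W["pixels"],(95,100,60),(112,255,255),(200,150,400,400))[:1])
E
```

```text
[-1.2058  5.7277 20.1092] [(5870, np.float64(283.48), np.float64(282.33), [244, 236, 80, 92])]
```

Firm 20 N stop at the bottom. I'll relax, release, rise and check the height.

Emit:
shift_gripper(
  moves=[
    [[0, 0, -0.15], [0, 0, 0], 0],
    [[0, 0, -0.15], [0, 0, 0], 0.5],
    [[0, 0, -0.15], [0, 0, 0], 0.7],
    [[0, 0, -0.15], [0, 0, 0], 0.9],
    [[0, 0, -1], [0, 0, 0], 0.9],
    [[0, 0, -3.5], [0, 0, 0], 0.9],
    [[0, 0, -6], [0, 0, 0], 0.9],
    [[0, 0, -8], [0, 0, 0], 0.9],
    [[0, 0, -8], [0, 0, 0], 0.9],
  ],
)

```text
time: 9.88
eef_pos: [0.4492, -0.1935, 0.2722]
tcp_rot: [1.0, -0.0, 0.004, 0.003]
contact_force: [-0.3, -0.4, 1.7]
opening: 0.899
finger_force: 0.0
```

```bash
python3 - <<'E'
from h import *
np.set_printoptions(precision=4,suppress=True)
S=ctrl.read_camera("scene");T=ctrl.read_camera("top");W=ctrl.read_camera("wrist")
B=((95,100,60),(112,255,255));b={}
for n,c,roi in(("S",S,(170,200,260,280)),("T",T,(260,220,345,300)),("W",W,(200,120,400,400))):
    b[n]=blobs(c["pixels"],*B,roi)[:1];print(n,b[n])
if b["S"]:print("tri SW",tri([ray(S,*b["S"][0][1:3]),ray(W,*b["W"][0][1:3],True)]))
print("W at .14",plane(W,*b["W"][0][1:3],.14,True))
# grip measurement from S: button red; W red
print(blobs(S["pixels"],(0,120,60),(8,255,255),(260,100,300,190),5),blobs(T["pixels"],(0,120,60),(8,255,255),(170,180,240,245),5),ctrl.get_state()["eef_pos"])
cv2.imwrite("pics/w4.png",W["pixels"][...,::-1])
E
```

```text
S [(162, np.float64(208.85), np.float64(234.3), [201, 228, 16, 15])]
T []
W [(1201, np.float64(281.96), np.float64(196.52), [263, 177, 39, 40])]
tri SW (array([ 0.4528, -0.1916,  0.1382]), np.float64(6.523333029852342e-07))
W at .14 [ 0.4532 -0.1916  0.14  ]
[(58, np.float64(274.36), np.float64(127.14), [272, 120, 5, 16])] [(28, np.float64(194.14), np.float64(209.32), [191, 207, 7, 6])] [ 0.4468 -0.1919  0.2657]
```

The cap is now at 0.138, against 0.120 on the counter, so the underside is ≈ 18 mm up: fully pressed, upright and released. Next is the post's position and yaw, and the till edge.

Units first: shifts go in units of 20 mm and turns go in units of 0.2 rad. So -0.1 m is -5, 0.07 m is 3.5.

Emit:
shift_gripper(
  moves=[
    [[0, -2.5, -1.5], [0, 0, 0], 0.9],
    [[0, -5, -2.5], [0, 0, 0], 0.9],
    [[0, -7.5, -3], [0, 0, 0], 0.9],
    [[0.5, -10, -3], [0, 0, 0], 0.9],
    [[2, -11.75, -3], [0, 0, 0], 0.9],
    [[3.5, -12.25, -3], [0, 0, 0], 0.9],
    [[3.5, -12.25, -3], [0, 0, 0], 0.9],
  ],
)

```text
time: 10.9
eef_pos: [0.5175, 0.0537, 0.3236]
tcp_rot: [1.0, 0.001, -0.003, -0.0]
contact_force: [-0.1, -1.0, -1.0]
opening: 0.9
finger_force: 0.0
```

```bash
python3 - <<'E'
from h import *
np.set_printoptions(precision=4,suppress=True)
W=ctrl.read_camera("wrist");s=ctrl.get_state();print(s["eef_pos"],s["qpos"],W["xyz"])
print(blobs(W["pixels"],(0,120,60),(8,255,255),(0,0,560,420),20)[:4])
cv2.imwrite("pics/w5.png",W["pixels"][...,::-1])
E
```

```text
[0.5168 0.0532 0.324 ] [-0.0928 -0.1174  1.8401 -0.0002  1.4238  1.4772] [0.5916 0.053  0.4654]
[(237, np.float64(458.44), np.float64(227.61), [447, 209, 25, 36]), (178, np.float64(265.91), np.float64(129.87), [255, 123, 22, 15]), (71, np.float64(124.52), np.float64(90.42), [121, 85, 8, 12]), (35, np.float64(547.97), np.float64(388.69), [541, 384, 14, 13])]
```

View pics/w5.png

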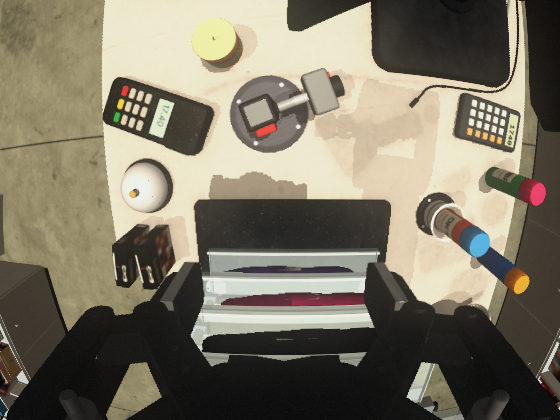

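The wrist view shows the grip's grey top at (259,110), the red button at (266,130), the camera at (322,90) and the round foot at about (269,113).

```bash
python3 - <<'E'
from h import *
np.set_printoptions(precision=4,suppress=True)
W=ctrl.read_camera("wrist");h=cv2.cvtColor(W["pixels"],cv2.COLOR_RGB2HSV)
# foot disc: dark pixels in roi
u0,v0,u1,v1=222,68,316,160
m=cv2.inRange(h[v0:v1,u0:u1],(0,0,0),(179,255,140));k,_=cv2.findContours(cv2.morphologyEx(m,cv2.MORPH_OPEN,np.ones((3,3))),0,1);q=max(k,key=cv2.contourArea).reshape(-1,2)+[u0,v0]
P=np.array([plane(W,u,v,.008,True)[:2] for u,v in q])
from scipy.optimize import least_squares
f=least_squares(lambda x:np.hypot(*(P-x[:2]).T)-x[2],[.6,.07,.055],loss="soft_l1",f_scale=.002).x;print("foot",f)
# grip top: light grey inside black outline
for n,(a,b,c,d),lo,hi,z in(("top",(240,92,278,130),(0,0,110),(179,60,255),.194),("cam",(298,66,336,118),(0,0,105),(179,60,175),.141),("btn",(250,118,280,140),(0,120,60),(8,255,255),.168)):
    m=cv2.inRange(h[b:d,a:c],lo,hi);k,_=cv2.findContours(m,0,1)
    q=max(k,key=cv2.contourArea).reshape(-1,2)+[a,b]
    X=np.array([plane(W,u,v,z,True)[:2] for u,v in q]);r=cv2.minAreaRect((X*1000).astype(np.float32));M=cv2.moments(q);ce=(M["m10"]/M["m00"],M["m01"]/M["m00"])
    print(n,ce,"rect mm",r,"centroid",plane(W,*ce,z,True))
S=ctrl.read_camera("scene");T=ctrl.read_camera("top")
bt=[blobs(S["pixels"],(0,120,60),(8,255,255),(260,100,300,190),5)[0][1:3],blobs(T["pixels"],(0,120,60),(8,255,255),(170,180,240,245),5),(265.91,129.87)]
print(bt); rs=[ray(S,*bt[0]),ray(W,*bt[2],True)]+([ray(T,*bt[1][0][1:3])] if bt[1] else [])
print("btn tri",tri(rs))
E
```

```text
foot [0.5931 0.0746 0.0533]
top (256.926912568306, 111.72540983606558) rect mm ((593.8585815429688, 74.58208465576172), (18.23788833618164, 20.368106842041016), 21.97011947631836) centroid [0.5938 0.0746 0.194 ]
cam (317.0032894736842, 91.58333333333333) rect mm ((614.46484375, 21.31119155883789), (43.65724563598633, 33.94380569458008), 20.5773868560791) centroid [0.6147 0.0198 0.141 ]
btn (264.963696369637, 129.29482948294827) rect mm ((577.8934326171875, 69.21117401123047), (7.683663368225098, 19.615442276000977), 21.326398849487305) centroid [0.5778 0.0695 0.168 ]
[(np.float64(274.36), np.float64(127.14)), [], (265.91, 129.87)]
btn tri (array([0.5788, 0.0684, 0.1716]), np.float64(0.0013525983550007133))
```

Post axis is (0.5935, 0.0746). The foot fit (Ø 107 against the given 110) and the grip top agree, and the yaw is +0.37 rad from both the camera and the button. I'm turning the tool +1.94 rad in yaw and going above the grip; the computed forearm clearance over the rack is about 60 mm.

Converted, 0.07 m is 3.5, 0.064 m is 3.2, -1.8 rad is -9.

Emit:
shift_gripper(
  moves=[
    [[0.5, 0, 0], [0, 0, -0.9], 1],
    [[1.5, -0.25, 0], [0, 0, -1.8], 1],
    [[2.5, -0.5, 0], [0, 0, -2.7], 1],
    [[3.5, -1, 0], [0, 0, -3.6], 1],
    [[3.85, -1.05, 0], [0, 0, -4.5], 1],
    [[3.85, -1.05, 1], [0, 0, -5.4], 1],
    [[3.85, -1.05, 2], [0, 0, -6.3], 1],
    [[3.85, -1.05, 3], [0, 0, -7.2], 1],
    [[3.85, -1.05, 3.2], [0, 0, -8.1], 1],
    [[3.85, -1.05, 3.2], [0, 0, -9], 1],
  ],
)

```text
time: 12.35
eef_pos: [0.5933, 0.073, 0.2615]
tcp_rot: [0.62, 0.785, -0.001, -0.001]
contact_force: [-0.5, -0.3, 0.6]
opening: 1.002
finger_force: 0.0
```

Emit:
shift_gripper(
  moves=[
    [[0, 0, 0], [0, 0, -0.7], 1],
    [[0, 0, 0], [0, 0, -0.7], 1],
    [[0, 0, 0], [0, 0, -0.7], 1],
  ],
)

```text
time: 12.72
eef_pos: [0.5941, 0.0734, 0.2625]
tcp_rot: [0.567, 0.824, 0.0, 0.0]
contact_force: [-0.6, 0.5, 0.5]
opening: 1.002
finger_force: 0.0
```

```bash
python3 - <<'E'
from h import *
np.set_printoptions(precision=4,suppress=True)
s=ctrl.get_state();M=R.from_quat(s["tcp_rot"]).as_matrix();print(s["qpos"],"tool y",M[:,1],"yaw err",np.arctan2(M[1,1],M[0,1])-.37)
print("tool delta",M.T@(np.array([.5933,.0746,.151])-s["eef_pos"]))
W=ctrl.read_camera("wrist");b=blobs(W["pixels"],(0,120,60),(8,255,255),(120,60,440,400),20)[:3];print(b,[plane(W,*x[1:3],.172,True) for x in b])
cv2.imwrite("pics/w6.png",W["pixels"][...,::-1])
E
```

```text
[-0.0464  0.0966  1.7385  0.      1.3063 -0.4127] tool y [0.9337 0.3582 0.0001] yaw err -0.0037125607534216343
tool delta [ 0.0014 -0.0003  0.1115]
[(298, np.float64(261.49), np.float64(213.74), [257, 196, 11, 35]), (37, np.float64(366.97), np.float64(142.97), [361, 137, 14, 14])] [array([0.5781, 0.0683, 0.172 ]), array([0.6309, 0.1462, 0.172 ])]
```

View pics/w6.png

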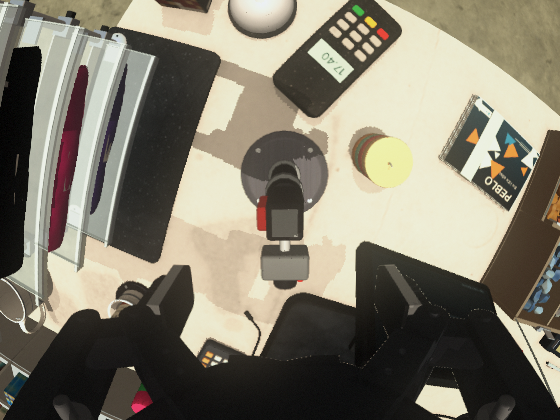

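The grip (285,222) sits midway between the fingers, with the red button on the left-finger side at (261,214). Going down.

Converted, 0.11 m is 5.5, 0.1 m is 5.

Emit:
shift_gripper(
  moves=[
    [[0, 0, 1.5], [0, 0, 0], 1],
    [[0.05, 0, 3], [0, 0, 0], 1],
    [[0.05, 0, 4.25], [0, 0, 0], 1],
    [[0.05, 0, 5], [0, 0, 0], 1],
    [[0.05, 0, 5.5], [0, 0, 0], 1],
    [[0.05, 0, 5.5], [0, 0, 0], 1],
    [[0.05, 0, 5.5], [0, 0, 0], 1],
  ],
)

```text
time: 13.65
eef_pos: [0.5947, 0.0747, 0.1535]
tcp_rot: [0.565, 0.825, 0.001, 0.001]
contact_force: [0.1, 0.3, 1.0]
opening: 1.001
finger_force: 0.0
```

Emit:
shift_gripper(
  moves=[
    [[0, 0, 0], [0, 0, 0], 0.5],
    [[0, 0, 0], [0, 0, 0], 0.3],
    [[0, 0, 0], [0, 0, 0], 0.2],
    [[0, 0, 0], [0, 0, 0], 0.1],
    [[0, 0, 0], [0, 0, 0], 0],
    [[0, 0, 0], [0, 0, 0], 0],
    [[0, 0, 0], [0, 0, 0], 0],
    [[0, 0, 0], [0, 0, 0], 0],
  ],
  squeeze=60,
)

```text
time: 14.65
eef_pos: [0.594, 0.0747, 0.1529]
tcp_rot: [0.565, 0.825, -0.0, -0.0]
contact_force: [-1.7, -0.1, 4.4]
opening: 0.294
finger_force: 61.5
```

The width matches the button fully in (27 mm). Pulling up.

Converted, -0.055 m is -2.75, -0.048 m is -2.4.

Emit:
shift_gripper(
  moves=[
    [[0, 0, -0.5], [0, 0, 0], 0],
    [[0, 0, -1], [0, 0, 0], 0],
    [[0, 0, -1.5], [0, 0, 0], 0],
    [[0, 0, -2], [0, 0, 0], 0],
    [[0, 0, -2.4], [0, 0, 0], 0],
    [[0, 0, -2.75], [0, 0, 0], 0],
    [[0, 0, -2.75], [0, 0, 0], 0],
  ],
)

```text
time: 15.52
eef_pos: [0.5937, 0.0747, 0.2071]
tcp_rot: [0.565, 0.825, -0.0, -0.0]
contact_force: [0.7, 0.1, -5.9]
opening: 0.299
finger_force: 60.2
```

Emit:
shift_gripper(
  moves=[
    [[0, 0, -0.5], [0, 0, 0], 0],
    [[0, 0, -1], [0, 0, 0], 0],
    [[0, 0, -1.5], [0, 0, 0], 0],
    [[0, 0, -1.9], [0, 0, 0], 0],
    [[0, 0, -2.1], [0, 0, 0], 0],
    [[0, 0, -2.25], [0, 0, 0], 0],
    [[0, 0, -2.25], [0, 0, 0], 0],
  ],
)

```text
time: 16.4
eef_pos: [0.5938, 0.0747, 0.2523]
tcp_rot: [0.565, 0.825, -0.0, -0.0]
contact_force: [0.6, -0.2, -8.0]
opening: 0.293
finger_force: 60.0
```

Emit:
shift_gripper(
  moves=[
    [[0, 0, -0.1], [0, 0, 0], 0],
    [[0, 0, -0.2], [0, 0, 0], 0],
    [[0, 0, -0.2], [0, 0, 0], 0],
    [[0, 0, -0.2], [0, 0, 0], 0],
  ],
)

```text
time: 16.9
eef_pos: [0.5935, 0.0748, 0.2536]
tcp_rot: [0.565, 0.825, -0.001, -0.001]
contact_force: [4.8, -1.0, -23.5]
opening: 0.297
finger_force: 60.2
```

```bash
python3 - <<'E'
from h import *
np.set_printoptions(precision=4,suppress=True)
S=ctrl.read_camera("scene");W=ctrl.read_camera("wrist");T=ctrl.read_camera("top")
print(blobs(S["pixels"],(95,100,60),(112,255,255),(170,200,260,280))[:1],blobs(T["pixels"],(95,100,60),(112,255,255),(270,220,345,300))[:1])
for n,lo,hi in(("or",(10,140,120),(25,255,255)),("pk",(160,120,120),(176,255,255))):print(n,blobs(S["pixels"],lo,hi,(140,230,255,325))[:2])
E
```

```text
[(172, np.float64(207.02), np.float64(234.48), [200, 228, 15, 14])] [(140, np.float64(300.45), np.float64(260.7), [294, 254, 14, 14])]
or [(258, np.float64(164.38), np.float64(290.84), [156, 282, 17, 19])]
pk [(188, np.float64(234.04), np.float64(286.32), [227, 279, 16, 15])]
```

The force jump to 23 N after 0.1007 m of travel means the second stop is reached. The bystander tubes are unmoved, and the red tube is still in the holder.

```bash
python3 -c "
from h import *
S=ctrl.read_camera('scene');T=ctrl.read_camera('top')
print(tri([ray(S,207.02,234.48),ray(T,300.45,260.7)]),ctrl.get_state()['contact_force'])
print(ctrl.sign_off())"
```

```text
(array([ 0.44840405, -0.19174485,  0.13685439]), np.float64(0.00040070857854082305)) [  5.38825571   0.06915984 -26.55036002]
the job is handed in; nothing more can be done
None
```

I handed the job in at about 17 s of the 64 s: by my measurements the red tube stands upright and released in the holder with the pad fully down, the gripper is holding the post at its second stop, and the other two tubes have not moved; the hand-in returned no verdict.

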